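# Fit the square-shafted band knob to the radio

### The arm

A 6-joint arm with a two-finger parallel gripper is mounted at the origin on the work surface. World frame = base frame: x ahead of the robot, y to its left, z up, the work surface at z = 0. Lengths are in m, angles in rad, forces in N, time in s.
With the tool pointing down it reaches from about 0.3 to 0.775 m from the base axis. Payload 14.6 kg.
Tool frame: the origin (TCP) lies at the very end of the fingers, on their centre line; the grasp point (between the pads) lies 19 mm behind it; y points along the fingers, z is the direction in which the jaws open and shut, and the axes are right-handed (so a half turn about y gives the same grasp; the last joint's range is limited). The gripper opens to 94 mm and grips with 3 to 60 N. Pads are 16 mm wide; open, the fingers measure 119 mm over their backs; the gripper's body (75 mm by 177 mm) begins 78 mm behind the grasp point.
Start: joints at [1.251, 0.3, 1.521, -0, 1.321, -0.067], TCP at [0.138, 0.533, 0.205] pointing down, gripper open.
Joint ranges: [-3.03, 3.03], [-0.79, 2.21], [0.23, 2.52], [-1.04, 4.18], [0, 3.07], [-2.55, 2.55]. Speed limits (rad/s): [2.22, 2.22, 2.57, 3.14, 3.14, 3.14].

### API

Orientations are given as [roll, pitch, yaw] about the fixed x, y, z axes, in that order (R = Rz(yaw) Ry(pitch) Rx(roll)).
In Python, from station import get_obs, camera, hand_in, masks_of gives the robot as it stands.
- The arm moves only by the shell command python3 -m jog 'ROWS' [FORCE]. ROWS is text: rows parted by semicolons, each of 7 numbers parted by spaces: the shift along the world's x, y, z in mm, then the turn, a rotation vector about the world's x, y, z in degrees, then the closure, from 0 (fully open) to 1 (shut). A call has 1 to 10 rows; each row is the pose to reach, as a shift and turn from the pose measured when the call began; what a row does not reach only later rows make up. A row lasts 1/12 s, in which the tool goes at most 41.7 mm and 7.16 degrees, less where a joint would pass 70% of its speed; a pose out of reach is approached as far as the arm can. A call with a gripper value outside its range is refused whole. The fingers move at their own pace and stop on an object; FORCE is the grip in N (left out, the last holds). Time passes only in rows, so rows that repeat a pose let the fingers close. It gives the time, the measured TCP pose, the force and the opening at its end, in the units of the state.
- get_obs(): the state, without advancing time (a new reading comes with each control period).
- camera(name): name is "side" or "top"; returns a dict with "img" (420x560x3 uint8, red, green, blue), "range_z" (420x560 float32, m along the optical axis (not along the pixel's ray), 0 where there is no reading), "fx", "fy", "cx", "cy" (pixels), "k1" (the pictures are not rectified: a ray, as slopes to the right and down, at radius r is drawn at 1 + k1 r^2 times it, then the intrinsics apply), "rvec" (rotation vector, rad) and "tvec" (3), from world to camera coordinates, as OpenCV has them. Camera axes: x right, y down, z forward; pixel columns grow to the right and rows downward; lengths in m; the calibration is good to about 2 mm. A picture is of the moment at which its call begins.
- hand_in(): hands the job in, once; it reports no verdict.
Trained networks look in the newest picture that a camera, given by its name, has taken for a name from the list of things; names that differ only in an ending like _2 or _b are one class to them, and where a whole thing is asked for, a point or a joint stands for the part that bears it (a point fixed in the world has none). Each returns a list of dicts, best first, with "conf" (0 to 1); they miss things now and then, are a little off and sometimes report something else, mostly with a low value. They report only what shows in the picture. A call takes as long as a camera call.
- masks_of(thing, camera): "mask" (420x560 bool, what is visible of it) and "extent" ([left, top, right, bottom] in pixels, round what is visible of it).
The state is a dict: "time_s": time; "qpos": joint angles; "joint_vel": joint speeds; "tau": joint torques, N m; "ee_pos": TCP position; "eef_rot": TCP orientation; "force": force on the tool from outside, world axes, zero at the start; "moment": the same for the moment, N m; "grip_width": finger opening in m.
Only numpy, scipy, OpenCV 4.12 (cv2) and the standard library are available. Lean on these libraries where they do the work, as an engineer would, in place of code of your own. Each camera call takes 0.05 s, during which the arm holds its last target.

### The job

Take the orange wing knob out of the grey stand and fit its square shaft into the round bushing on the green radio: the square socket inside stands at an unknown angle, so press lightly, turn the knob by feel until the shaft drops in, and push it gently fully home, never forcing it. Leave the knob fully home and let go of, with its wing in line with the white line on the casing (the socket turns stiffly with the shaft), and leave the other things on the bench where they are.

Things in the scene. Friction and masses are not known exactly. Their poses are not given: they have to be found in the camera images.
- knob_grip (a point): Where to pinch the loose orange wing knob (about 45 g), from above across its 14 mm. On its axis; x runs along the wing, z up. The wing is 32 mm long (x), 14 mm thick (y), 36 mm tall, with a white stripe on top; its top is 14 mm above this point. Under the wing is a round skirt, diameter 40 mm, 5 mm thick, its top face 22 mm and its underside 27 mm below this point.
- knob_tip (a point): Centre of the lower end of the knob's steel shaft, on the axis, 47 mm below knob_grip. The shaft is 14 mm square (19.8 mm over its corners), sides parallel to the wing's x and y, and hangs 20 mm below the skirt. Axes as knob_grip.
- knob: The orange wing knob itself; origin on its axis at the skirt's underside, axes as knob_grip. At the start it stands upright, its shaft hanging in a well of the stand and its skirt on the stand's top.
- stand: Grey plastic stand fixed to the bench, 66 mm (x) by 160 mm (y) by 30 mm high, origin under its centre. Two round wells of diameter 26 mm lie 45 mm either side of the centre along its y; the orange knob hangs in one, the spare knob in the other.
- radio: Green plastic radio casing lying fixed on the bench with its dial side up, 150 mm (x) by 250 mm (y), its flat top 66 mm above the bench; origin under its centre. A battery flap lies open at its +y end. White lines 3 mm wide run along the casing's x on both sides of the bushing.
- rim (a point): Centre of the top of the black bushing on the radio, 70 mm above the bench; x along the white lines, z up. The top 3 mm is a springy rubber washer (hole 29 mm; gives 3 mm at 12 N) on which the skirt comes to rest. Below it the fixed mouth, 27 mm wide, narrows at 45 degrees to a round guide of diameter 20.8 mm (6 to 8 mm below the rim) that takes the square shaft at any angle.
- seat (a point): Point fixed to the casing on the bushing's axis, 8 mm below the rim, where the sprung brass socket's face rests; axes as rim, NOT the socket's own angle. The socket has a 15.3 mm square through hole with bevelled edges. It yields to a press from 2 N on, gives 5 mm at 6 N, then is solid. The shaft enters when square to it within 0.09 rad; the socket then springs back up round it.
- home (a point): Point on the bushing's axis, 20 mm below the rim, where the shaft's tip is when fully home (skirt resting on the rim); axes as rim. A shaft that has not entered the socket stops at most 13 mm below the rim. Pressing the knob on the radio with more than 25 N is forcing it.
- line (a point): End of the longer white line, on the casing's top, 88 mm from the bushing's axis along rim's x. At the start the socket hole's sides stand, unmeasured, 0.30 to 1.27 rad anticlockwise (seen from above) from the line, the other pair 1.57 farther. It takes 0.09 N m to turn, so holds still under a light press; it turns with the shaft over a quarter turn either way and stays where left.
- spare_knob: Bystander: round black knob, diameter 38 mm, 24 mm tall above the stand, in the other well; origin on its axis at its underside, at the top of the stand.
- screwdriver: Bystander: red-handled screwdriver, 200 mm long, lying on the bench; origin under its middle, x along it.
- pliers: Bystander: needle-nose pliers with blue grips, 150 mm long, lying flat; origin under the pivot, x towards the jaws.
- saucer: Bystander: white ceramic saucer with screws, diameter 120 mm, 18 mm high; origin under its centre.
- spool: Bystander: aluminium spool, diameter 56 mm, 42 mm high, standing; origin under its centre.
- meter: Bystander: blue test meter lying flat, 135 x 72 x 40 mm; origin under its centre.

How it is judged:
At the end, for the whole second after the job is handed in: The orange knob's shaft is in the radio's square socket, fully home (tip at least 18 mm below the rim, within 3 mm of its centre), upright within 0.08 rad, its wing in line with the white line within 0.15 rad (either way round), at rest and let go of (z of knob_tip in the frame of rim below -0.018 m and horizontal distance between knob_tip and rim below 0.003 m and angle between knob_grip's own z axis and vertical below 0.08 rad and angle between the x axis of knob_grip and the x axis of rim, either way round below 0.15 rad and linear speed of knob below 0.01 m/s and contact force between the fingers and knob below 0.05 N); the robot touches nothing.
It fails at once if the knob is forced: pressed on the radio with more than 25 N (contact force between knob and radio above 25 N).
It fails at once if another thing on the bench is moved by more than 30 mm (the spare knob by more than 20 mm) (distance of spare_knob from where it was at the start of the episode above 0.02 m or distance of any of screwdriver, pliers, saucer, spool, meter from where it was at the start of the episode above 0.03 m).
It also fails if it takes over 58 s, if anything falls off the work surface, if the arm or the gripper's body presses on something with over 40 N, if the wrist force passes 120 N, or if a joint passes its speed limit or range.

## Working session

There is one attempt and no reset: what is moved stays moved. The work goes in short steps, Python scripts to look and compute and a shell command to move; the robot and the scene stay as the last step left them, time stands still between calls to the robot, and variables do not carry over. Pictures are saved under pics/ and viewed, and the job is handed in when it is done.

```bash
mkdir -p pics
cat > h.py <<'E'
import numpy as np, cv2
from station import get_obs, camera, hand_in, masks_of
def snap(c,name):
    d=camera(c); cv2.imwrite(f'pics/{name}.png',d['img'][:,:,::-1]); 
    np.savez(f'pics/{name}.npz',**d); return d
def world(d,us,vs,z=None):
    us=np.atleast_1d(us).astype(float);vs=np.atleast_1d(vs).astype(float)
    x=(us-d['cx'])/d['fx'];y=(vs-d['cy'])/d['fy'];xd,yd=x.copy(),y.copy()
    for _ in range(20):
        s=1+d['k1']*(x*x+y*y);x=xd/s;y=yd/s
    R=cv2.Rodrigues(np.array(d['rvec'],float))[0];t=np.array(d['tvec'],float).ravel()
    r=np.stack([x,y,np.ones_like(x)],1)
    C=-R.T@t; rw=r@R
    if z is None: k=d['range_z'][vs.astype(int),us.astype(int)]
    else: k=(z-C[2])/rw[:,2]
    return C+rw*np.asarray(k).reshape(-1,1)
E
python3 - <<'E'
from h import *
for c in('top','side'):
    d=snap(c,c+'0'); print(c,d['tvec'],d['rvec'],d['fx'],d['k1'])
print(get_obs())
E
```

```text
top [0.05403675 0.61414125 1.14638844] [ 2.1596605  -2.16053308  0.07667085] 444.8408279569946 -0.09823533154805815
side [-0.40189163  0.34972145  1.31372986] [ 2.0401422  -0.89295161  0.44612606] 503.0329371553782 -0.023918960471153123
{'time_s': 0.1, 'qpos': array([ 1.25135239e+00,  3.00379984e-01,  1.52151299e+00, -2.58177041e-06,
        1.32069852e+00, -6.66087284e-02]), 'joint_vel': array([-0.00252349, -0.00056356,  0.00011521, -0.0008814 , -0.00023815,
       -0.00082947]), 'tau': array([ 1.03213697e-03, -5.32659960e+01, -3.53285587e+01,  7.08943186e-02,
        2.35424400e-02, -5.58960767e-05]), 'ee_pos': array([0.13751742, 0.53229037, 0.20496511]), 'eef_rot': array([-1.57179312e+00,  6.39870589e-05, -2.52834597e-01]), 'force': array([0.13198883, 0.25504766, 0.52615365]), 'moment': array([-0.01821644, -0.00490993, -0.02227817]), 'grip_width': 0.09407913544086094}
```

View pics/top0.png

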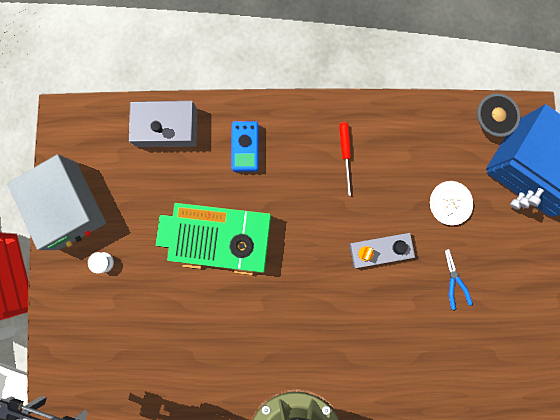

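View pics/side0.png

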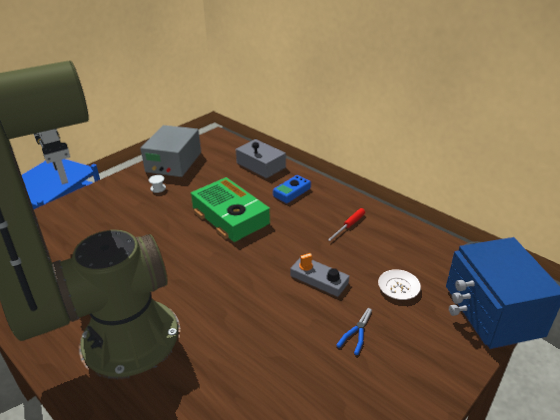

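The top view shows the radio at about (220,238) with its bushing at (241,246). The orange knob is at (368,254) and the spare at (401,247) in the stand. The side view shows the same layout, with the arm off to the left. Next I'll zoom in and measure.

Run:
```python
from h import *
d=dict(np.load('pics/top0.npz')); im=cv2.imread('pics/top0.png')
a=cv2.resize(im[195:285,150:290],None,fx=5,fy=5,interpolation=cv2.INTER_CUBIC)
b=cv2.resize(im[225:275,340:425],None,fx=8,fy=8,interpolation=cv2.INTER_CUBIC)
cv2.imwrite('pics/a.png',a);cv2.imwrite('pics/b.png',b)
s=dict(np.load('pics/side0.npz'))
ims=cv2.imread('pics/side0.png');c=np.hstack([cv2.resize(ims[170:245,185:275],None,fx=4.4,fy=4.4,interpolation=cv2.INTER_CUBIC),cv2.resize(ims[240:315,275:365],None,fx=4.4,fy=4.4,interpolation=cv2.INTER_CUBIC)])
cv2.imwrite('pics/c.png',c)
for t in['knob','rim','stand','radio','spare_knob']:
  for c,D in(('top',d),('side',s)):
    for m in masks_of(t,c)[:2]:
      v,u=np.nonzero(m['mask']);w=world(D,u,v);w=w[w[:,2]>-.01]
      print(t,c,round(m['conf'],2),m['extent'],len(u),np.round(w.mean(0),4),np.round(np.percentile(w,[2,98],axis=0),3).tolist())
```

```text
knob top 0.61 [359.3, 245.8, 376.3, 260.9] 203 [ 0.4912 -0.1816  0.049 ] [[0.474, -0.203, 0.027], [0.51, -0.166, 0.074]]
knob side 0.53 [322.7, 266.5, 338.9, 284.4] 144 [ 0.4969 -0.2746  0.0477] [[0.485, -0.289, 0.032], [0.513, -0.256, 0.058]]
knob side 0.51 [300.6, 251.9, 311.5, 267.5] 182 [ 0.4835 -0.1852  0.0534] [[0.47, -0.198, 0.032], [0.5, -0.171, 0.075]]
rim top 0.89 [155.8, 201.8, 271.7, 274.3] 6375 [0.5329 0.2057 0.065 ] [[0.452, 0.075, 0.01], [0.61, 0.362, 0.071]]
rim top 0.18 [355.8, 246.0, 377.4, 259.5] 183 [ 0.4919 -0.182   0.0511] [[0.474, -0.203, 0.03], [0.509, -0.167, 0.074]]
rim side 0.8 [190.7, 179.3, 272.0, 238.6] 3135 [0.5051 0.1713 0.0584] [[0.438, 0.07, 0.006], [0.601, 0.32, 0.073]]
stand top 0.65 [347.6, 233.7, 417.2, 271.2] 1219 [ 0.4997 -0.2261  0.0316] [[0.461, -0.307, 0.018], [0.539, -0.149, 0.034]]
stand top 0.52 [431.0, 180.3, 472.1, 226.5] 1475 [ 0.6254 -0.4213  0.0155] [[0.571, -0.475, 0.001], [0.679, -0.367, 0.02]]
radio top 0.92 [157.5, 205.8, 273.8, 273.8] 6245 [0.5326 0.2059 0.0659] [[0.454, 0.077, 0.012], [0.608, 0.36, 0.071]]
radio top 0.52 [354.6, 245.3, 374.8, 259.9] 186 [ 0.4923 -0.1816  0.0508] [[0.474, -0.203, 0.03], [0.51, -0.166, 0.074]]
radio side 0.62 [192.6, 178.5, 272.1, 242.1] 3194 [0.5057 0.1723 0.0578] [[0.438, 0.07, 0.004], [0.602, 0.325, 0.073]]
radio side 0.36 [380.5, 266.7, 420.4, 297.8] 918 [ 0.6259 -0.4173  0.0135] [[0.572, -0.471, 0.003], [0.675, -0.366, 0.021]]
spare_knob top 0.69 [391.4, 242.9, 406.2, 258.3] 187 [ 0.5072 -0.269   0.0479] [[0.489, -0.286, 0.028], [0.526, -0.254, 0.057]]
spare_knob side 0.63 [337.0, 308.5, 368.2, 351.5] 295 [ 0.4038 -0.433   0.018 ] [[0.343, -0.467, 0.006], [0.488, -0.407, 0.016]]
```

View pics/a.png

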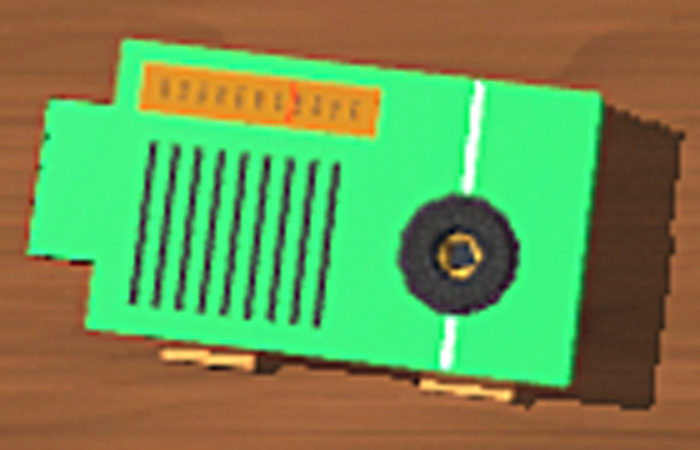

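View pics/b.png

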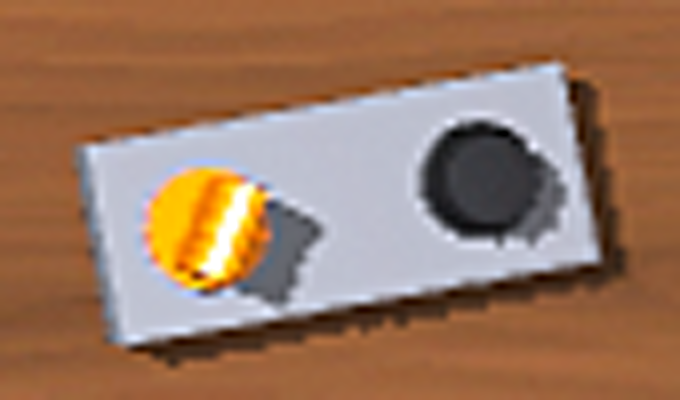

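View pics/c.png

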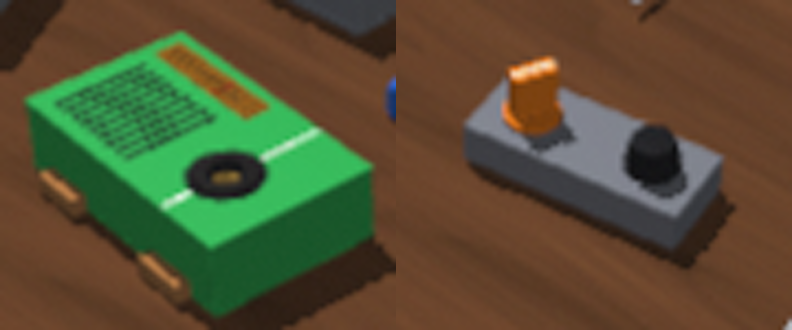

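```bash
cat > m.py <<'E'
from h import *
import sys
def ell(D,mask,z):
    m=cv2.morphologyEx(mask.astype(np.uint8),cv2.MORPH_CLOSE,np.ones((3,3)))
    cs,_=cv2.findContours(m,cv2.RETR_EXTERNAL,cv2.CHAIN_APPROX_NONE); c=max(cs,key=cv2.contourArea)[:,0]
    w=world(D,c[:,0],c[:,1],z)[:,:2]
    A=np.c_[2*w,np.ones(len(w))];s=np.linalg.lstsq(A,(w**2).sum(1),rcond=None)[0]
    return s[:2],2*np.sqrt(s[2]+s[:2]@s[:2]),w
def pca(w):
    q=w-w.mean(0);u,s,vt=np.linalg.svd(q,full_matrices=False);return w.mean(0),np.arctan2(vt[0,1],vt[0,0]),vt[0],s
E
python3 - <<'E'
from m import *
for c in('top','side'):
  d=dict(np.load(f'pics/{c}0.npz'));im=d['img'].astype(int);R,G,B=im[...,0],im[...,1],im[...,2]
  V,U=np.mgrid[:420,:560];W=world(d,U.ravel(),V.ravel()).reshape(420,560,3)
  near=lambda x,y,r:np.hypot(W[...,0]-x,W[...,1]-y)<r
  dark=(im.max(2)<75)&near(.52,.14,.06)&(W[...,2]>.05)
  p,D,_=ell(d,dark,.07);print(c,'bush',np.round(p,4),D)
  wh=(im.min(2)>150)&near(.52,.14,.11)&(W[...,2]>.05)
  v,u=np.nonzero(wh);w=world(d,u,v,.066)[:,:2];m,a,e,s=pca(w)
  print('line',len(u),np.round(m,4),np.degrees(a),'offset of bush',(p-m)@[-e[1],e[0]])
  gm=(im.max(2)-im.min(2)<40)&(im.min(2)>(110 if c=='top' else 70))&near(.5,-.226,.1)&(abs(W[...,2]-.03)<.006)
  cs,_=cv2.findContours(cv2.morphologyEx(gm.astype(np.uint8),cv2.MORPH_OPEN,np.ones((3,3))),0,1);k=np.concatenate([x[:,0] for x in cs])
  w=world(d,k[:,0],k[:,1],.03)[:,:2].astype(np.float32);r=cv2.minAreaRect(w*1000);print('stand',r)
  org=(R>150)&(R-B>70)&near(.49,-.182,.035)&(W[...,2]>.02)
  v,u=np.nonzero(org);print('knob hi z',np.sort(W[v,u,2])[-10:].round(3))
  st=(im.min(2)>170)&near(.49,-.182,.035)&(W[...,2]>.06)
  v,u=np.nonzero(st)
  if len(u)>3:
    w=world(d,u,v,.071)[:,:2];m,a,e,s=pca(w);print('stripe',len(u),np.round(m,4),np.degrees(a),s)
  tp=near(.49,-.182,.035)&(W[...,2]>.066)
  v,u=np.nonzero(tp);w=world(d,u,v,.071)[:,:2];m,a,e,s=pca(w);print('top',len(u),np.round(m,4),np.degrees(a),s, np.ptp((w-m)@e),np.ptp((w-m)@[-e[1],e[0]]))
E
```

```text
top bush [0.5112 0.1372] 0.05622598994227526
line 69 [0.537  0.1347] 173.48629457902254 offset of bush 0.0004835158104090444
stand ((499.9395446777344, -228.61114501953125), (66.46273803710938, 160.27415466308594), 10.087207794189453)
knob hi z [0.072 0.072 0.073 0.073 0.073 0.073 0.073 0.074 0.074 0.075]
stripe 26 [ 0.4919 -0.1835] 155.5553009005167 [0.04412294 0.00809266]
top 71 [ 0.4924 -0.1839] 156.66196263931744 [0.07750517 0.03631538] 0.03159806052435854 0.015523720239105452
side bush [0.506  0.1365] 0.05364281424102225
line 21 [0.5223 0.1401] 173.71856394188575 offset of bush 0.005325295682857978
stand ((496.1670227050781, -226.55999755859375), (69.48528289794922, 162.8268280029297), 9.899741172790527)
knob hi z [0.074 0.074 0.074 0.074 0.075 0.075 0.075 0.075 0.076 0.076]
top 55 [ 0.4862 -0.1827] 156.15540327830914 [0.07101443 0.04568444] 0.034640433928697464 0.02270210338018936
```

```bash
python3 -m jog '18 -36 0 0 0 0 0;36 -72 0 0 0 0 0;54 -108 0 0 0 0 0;72 -144 0 0 0 0 0;90 -180 0 0 0 0 0;108 -216 0 0 0 0 0;126 -252 0 0 0 0 0;144 -288 0 0 0 0 0;162 -324 0 0 0 0 0;177 -358 0 0 0 0 0' 30
python3 -m jog '18 -36 -3 0 0 -1 0;36 -72 -6 0 0 -2 0;54 -108 -10 0 0 -3 0;72 -144 -20 0 0 -4 0;90 -180 -30 0 0 -5 0;108 -216 -40 0 0 -6 0;126 -252 -50 0 0 -7 0;144 -288 -60 0 0 -8 0;160 -330 -65 0 0 -9 0;177 -358 -65 0 0 -9 0'
```

```text
time_s: 1.43
ee_pos: [0.3151, 0.1726, 0.2057]
eef_rot: [-1.57, -0.001, -0.253]
force: [0.7, -0.4, -0.7]
grip_width: 0.0943
time_s: 2.27
ee_pos: [0.4918, -0.1879, 0.1395]
eef_rot: [-1.57, 0.001, -0.412]
force: [-0.0, 0.5, 0.7]
grip_width: 0.094
```

```bash
python3 -m jog '0 4 -45 0 0 0 0;0 4 -45 0 0 0 0;0 4 -45 0 0 0 0;0 4 -45 0 0 0 0'
python3 - <<'E'
from h import *
o=get_obs();print(o['ee_pos'],o['eef_rot'])
d=snap('side','side1');e=snap('top','top1')
im=d['img'][:,:,::-1];c=np.hstack([cv2.resize(im[200:320,250:370],None,fx=4.5,fy=4.5,interpolation=cv2.INTER_CUBIC)])
cv2.imwrite('pics/d.png',c)
E
```

```text
time_s: 2.6
ee_pos: [0.4917, -0.1833, 0.0954]
eef_rot: [-1.57, 0.001, -0.411]
force: [-0.4, 0.3, 0.9]
grip_width: 0.094
[ 0.49166989 -0.18325524  0.0953961 ] [-1.57029117e+00  1.23903796e-03 -4.11035977e-01]
```

View pics/d.png

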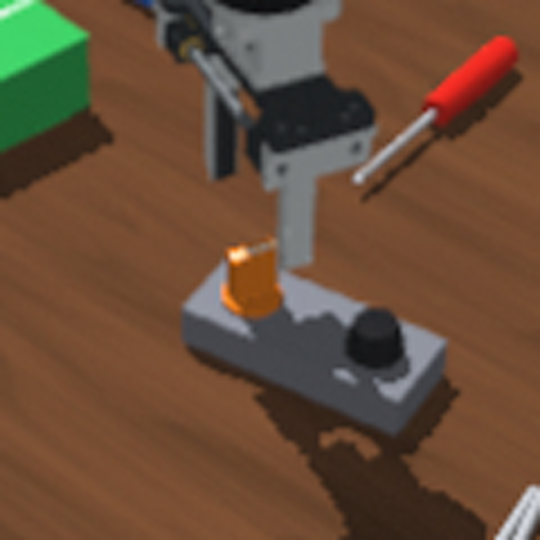

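View pics/top1.png

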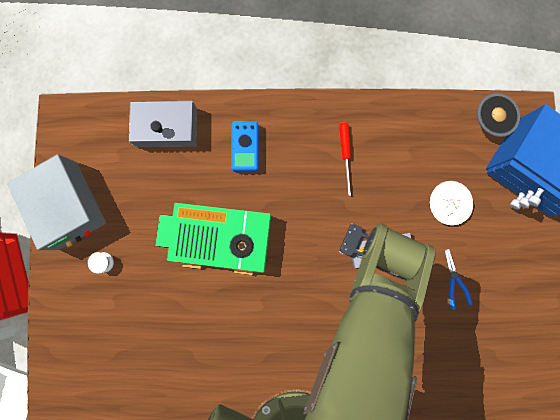

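Run:
```python
from h import *
d=dict(np.load('pics/side1.npz'))
o=np.array([.4917,-.1833,.0954])
a=np.radians(90)-.411;j=np.array([np.cos(a),np.sin(a),0]);x=np.array([np.cos(-.411),np.sin(-.411),0])
def proj(p):
  R=cv2.Rodrigues(d['rvec'])[0];c=R@p+d['tvec'];s=c[:2]/c[2];s=s*(1+d['k1']*(s@s));return s*[d['fx'],d['fy']]+[d['cx'],d['cy']]
for t in(-.047,-.0595):
  for u in(-.008,.008):
    p=proj(o+t*j+u*x);print(t,u,p,(p-[250,200])*4.5)
for q in([.4917,-.1843,.071],[.4862,-.1827,.071]):print((proj(np.array(q))-[250,200])*4.5)
```

```text
-0.047 -0.008 [311.72835123 259.56821615] [277.77758054 268.05697267]
-0.047 0.008 [316.85044941 258.00443469] [300.82702235 261.0199561 ]
-0.0595 -0.008 [313.69911391 262.32577284] [286.64601259 280.46597779]
-0.0595 0.008 [318.8479576 260.7415373] [309.81580918 273.33691784]
[257.32591133 248.91492109]
[249.85206671 252.00336719]
```

```bash
python3 -m jog '0 -1 -20 0 0 0 0;0 -1 -40 0 0 0 0;0 -1 -55 0 0 0 0;0 -1 -55 0 0 0 0;0 -1 -55 0 0 0 0;0 -1 -55 0 0 0 0.5;0 -1 -55 0 0 0 0.7;0 -1 -55 0 0 0 0.8'  10
python3 -m jog '0 0 0 0 0 0 0.85;0 0 0 0 0 0 0.9;0 0 0 0 0 0 1;0 0 0 0 0 0 1;0 0 0 0 0 0 1;0 0 0 0 0 0 1;0 0 0 0 0 0 1;0 0 0 0 0 0 1'  10
```

```text
time_s: 3.37
ee_pos: [0.4929, -0.1846, 0.0426]
eef_rot: [-1.57, -0.003, -0.411]
force: [0.0, 0.2, 0.5]
grip_width: 0.0772
time_s: 4.03
ee_pos: [0.4928, -0.1846, 0.0425]
eef_rot: [-1.57, -0.003, -0.411]
force: [-0.6, 0.8, 0.9]
grip_width: 0.0241
```

```bash
python3 -m jog '0 0 -3 0 0 0 0.8;0 0 -3 0 0 0 0.8;0 0 -3 0 0 0 1;0 0 -3 0 0 0 1;0 0 -3 0 0 0 1;0 0 -3 0 0 0 1;0 0 -3 0 0 0 1;0 0 -3 0 0 0 1'  40
python3 -m jog '0 0 0 0 0 0 1;0 0 0 0 0 0 1;0 0 0 0 0 0 1'  40
```

```text
time_s: 4.7
ee_pos: [0.4928, -0.1846, 0.0395]
eef_rot: [-1.57, -0.003, -0.411]
force: [-0.4, -0.0, -0.1]
grip_width: 0.0137
time_s: 4.95
ee_pos: [0.4929, -0.1846, 0.0395]
eef_rot: [-1.57, -0.003, -0.411]
force: [0.7, -0.2, -0.3]
grip_width: 0.0144
```

```bash
python3 -m jog '0 0 20 0 0 0 1;0 0 40 0 0 0 1;0 0 60 0 0 0 1;0 0 80 0 0 0 1;0 0 92 0 0 0 1;0 0 92 0 0 0 1'
python3 -m jog '2 36 0 0 0 0 1;4 72 0 0 0 0 1;6 108 0 0 0 0 1;8 144 0 0 0 0 1;10 180 0 0 0 0 1;12 216 0 0 0 0 1;15 252 0 0 0 0 1;17 288 0 0 0 0 1;18 310 0 0 0 0 1;19 322 0 0 0 0 1'
python3 -m jog '0 0 0 0 0 0 1;0 0 0 0 0 0 1;0 0 0 0 0 0 1'
python3 - <<'E'
from h import *
o=get_obs();print(o['ee_pos'],o['eef_rot'],o['force'],o['qpos'])
d=snap('side','side2');e=snap('top','top2')
im=d['img'][:,:,::-1];cv2.imwrite('pics/e.png',cv2.resize(im[130:250,180:300],None,fx=4.8,fy=4.8,interpolation=cv2.INTER_CUBIC))
im=e['img'][:,:,::-1];cv2.imwrite('pics/f.png',cv2.resize(im[195:315,180:300],None,fx=4,fy=4,interpolation=cv2.INTER_CUBIC))
E
```

```text
time_s: 5.45
ee_pos: [0.4939, -0.185, 0.1341]
eef_rot: [-1.57, -0.007, -0.411]
force: [1.3, 0.5, 0.5]
grip_width: 0.0135
time_s: 6.28
ee_pos: [0.5123, 0.1393, 0.1331]
eef_rot: [-1.571, -0.006, -0.408]
force: [-0.8, -0.5, -1.2]
grip_width: 0.0136
time_s: 6.53
ee_pos: [0.5122, 0.1382, 0.1326]
eef_rot: [-1.572, -0.006, -0.409]
force: [-0.3, 0.7, -0.6]
grip_width: 0.0134
[0.51221103 0.1381775  0.13257669] [-1.57161497 -0.00583544 -0.40906505] [-0.29162402  0.66735175 -0.59983549] [ 0.1964934   0.32682542  1.66376776 -0.00438307  1.14667123 -0.96344039]
```

View pics/e.png

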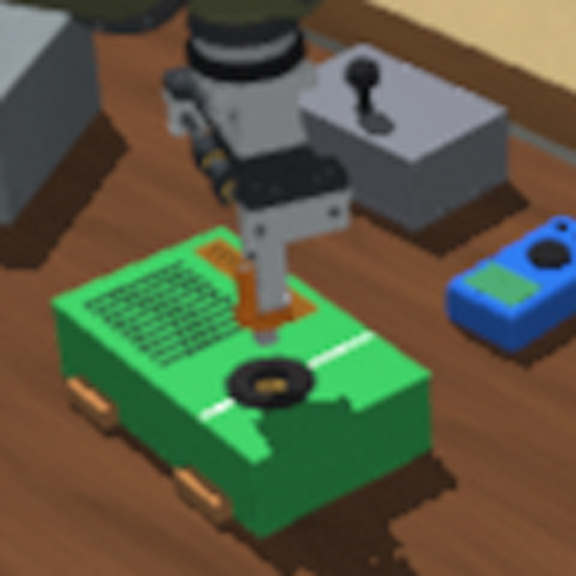

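View pics/f.png

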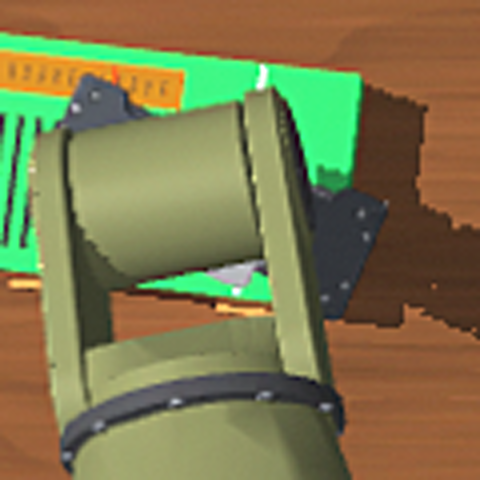

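Run:
```python
from h import *
d=dict(np.load('pics/side2.npz'));im=d['img'][:,:,::-1]
cv2.imwrite('pics/g.png',cv2.resize(im[180:225,215:260],None,fx=13,fy=13,interpolation=cv2.INTER_CUBIC))
def proj(p):
  R=cv2.Rodrigues(d['rvec'])[0];c=R@p+d['tvec'];s=c[:2]/c[2];s=s*(1+d['k1']*(s@s));return s*[d['fx'],d['fy']]+[d['cx'],d['cy']]
for n,q in(('tip@tcp',[.5122,.1382,.103]),('rim@top est',[.5112,.1372,.07])):print(n,(proj(np.array(q))-[215,180])*13+6)
th=np.linspace(0,2*np.pi,9)[:-1]
print(np.round([(proj(np.array([.5112+.028*np.cos(t),.1372+.028*np.sin(t),.07]))-[215,180])*13+6 for t in th]))
```

```text
tip@tcp [283.48016752 269.24899657]
rim@top est [291.77859602 379.16270315]
[[373. 331.]
 [296. 315.]
 [217. 336.]
 [181. 382.]
 [209. 428.]
 [287. 445.]
 [368. 424.]
 [403. 376.]]
```

View pics/g.png

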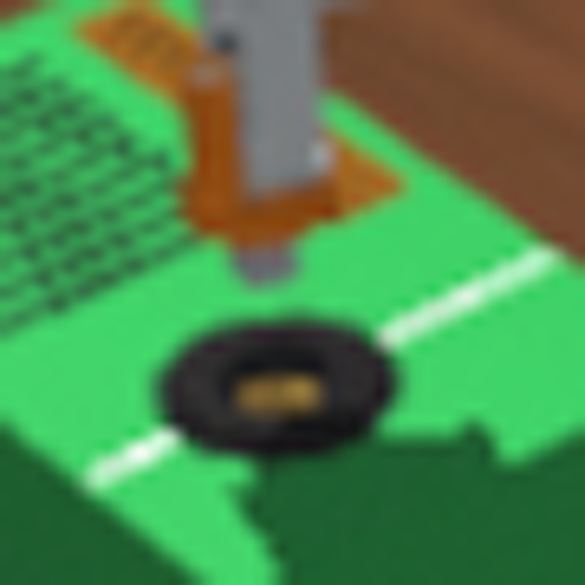

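Run:
```python
from h import *
d=dict(np.load('pics/side2.npz'))
t=world(d,215+(266-6)/13,180+(272-6)/13,.103);r=world(d,215+(280-6)/13,180+(383-6)/13,.07);print(t,r,t-r)
t=world(d,215+(266-6)/13,180+(276-6)/13,.103);r=world(d,215+(280-6)/13,180+(383-6)/13,.07);print(t,r,t-r)
```

```text
[[0.50845258 0.14056182 0.103     ]] [[0.50808206 0.13819528 0.07      ]] [[0.00037052 0.00236653 0.033     ]]
[[0.50728053 0.13928014 0.103     ]] [[0.50808206 0.13819528 0.07      ]] [[-0.00080153  0.00108486  0.033     ]]
```

```bash
python3 -m jog '0 -1 -10 0 0 0 1;0 -1.2 -20 0 0 0 1;0 -1.2 -30 0 0 0 1;0 -1.2 -36 0 0 0 1;0 -1.2 -36 0 0 0 1;0 -1.2 -36 0 0 0 1'
python3 -m jog '0 0 -1 0 0 0 1;0 0 -2 0 0 0 1;0 0 -2 0 0 0 1;0 0 -2 0 0 0 1'
python3 -c "
from h import *
o=get_obs();print(o['ee_pos'],o['force'],o['moment'])"
```

```text
time_s: 7.13
ee_pos: [0.5122, 0.1368, 0.0965]
eef_rot: [-1.572, -0.005, -0.41]
force: [0.2, 0.1, -0.5]
grip_width: 0.0137
time_s: 7.47
ee_pos: [0.5123, 0.1369, 0.0947]
eef_rot: [-1.571, -0.006, -0.41]
force: [0.6, 0.2, -1.0]
grip_width: 0.0133
[0.51231625 0.13688498 0.09466122] [ 0.60165584  0.22793738 -0.97167096] [-0.02362727  0.03367092 -0.00487378]
```

```bash
for i in 1 2; do :; done; python3 -m jog '0 0 -1 0 0 0 1;0 0 -1 0 0 0 1;0 0 -1 0 0 0 1'; python3 -m jog '0 0 -1 0 0 0 1;0 0 -1 0 0 0 1;0 0 -1 0 0 0 1';  python3 -m jog '0 0 -1 0 0 0 1;0 0 -1 0 0 0 1;0 0 -1 0 0 0 1'
```

```text
time_s: 7.72
ee_pos: [0.5123, 0.1369, 0.0937]
eef_rot: [-1.571, -0.006, -0.41]
force: [-0.1, 0.8, -1.6]
grip_width: 0.0137
time_s: 7.97
ee_pos: [0.5123, 0.1369, 0.0927]
eef_rot: [-1.571, -0.006, -0.41]
force: [0.5, -0.3, -0.5]
grip_width: 0.0143
time_s: 8.22
ee_pos: [0.5124, 0.1369, 0.0916]
eef_rot: [-1.571, -0.006, -0.41]
force: [-0.1, 0.7, -0.5]
grip_width: 0.0139
```

```bash
for s in a; do python3 -m jog '0 0 -1 0 0 0 1;0 0 -1 0 0 0 1;0 0 -1 0 0 0 1'; python3 -m jog '0 0 -1 0 0 0 1;0 0 -1 0 0 0 1;0 0 -1 0 0 0 1';  python3 -m jog '0 0 -1 0 0 0 1;0 0 -1 0 0 0 1;0 0 -1 0 0 0 1'; done
```

```text
time_s: 8.47
ee_pos: [0.5125, 0.1369, 0.0907]
eef_rot: [-1.571, -0.006, -0.41]
force: [-0.5, 0.4, 0.9]
grip_width: 0.0139
time_s: 8.72
ee_pos: [0.5125, 0.1369, 0.0898]
eef_rot: [-1.571, -0.006, -0.41]
force: [-0.3, 1.4, 3.0]
grip_width: 0.0137
time_s: 8.97
ee_pos: [0.5125, 0.137, 0.0888]
eef_rot: [-1.571, -0.006, -0.41]
force: [0.3, -0.4, 2.3]
grip_width: 0.0136
```

```bash
cat > s.py <<'E'
from h import *
o=get_obs();print('F',o['force'].round(2),'M',o['moment'].round(3),'z',o['ee_pos'].round(4),'yaw',np.degrees(o['eef_rot'][2]).round(1))
E
python3 -m jog '0 0 0 0 0 -2 1;0 0 0 0 0 -4 1;0 0 0 0 0 -6 1;0 0 0 0 0 -8 1'>/dev/null;python3 s.py
python3 -m jog '0 0 0 0 0 -2 1;0 0 0 0 0 -4 1;0 0 0 0 0 -6 1;0 0 0 0 0 -8 1'>/dev/null;python3 s.py
```

```text
F [0.57 0.73 3.03] M [-0.063  0.072  0.009] z [0.5126 0.1369 0.0888] yaw -31.6
F [-0.81 -0.08  3.4 ] M [-0.046  0.04   0.024] z [0.5126 0.1369 0.0889] yaw -39.7
```

```bash
python3 -m jog '0 0 0 0 0 -2 1;0 0 0 0 0 -4 1;0 0 0 0 0 -6 1;0 0 0 0 0 -6 1'>/dev/null;python3 s.py
python3 -m jog '0 0 0 0 0 -2 1;0 0 0 0 0 -4 1;0 0 0 0 0 -6 1;0 0 0 0 0 -6 1'>/dev/null;python3 s.py
python3 -m jog '0 0 0 0 0 -2 1;0 0 0 0 0 -4 1;0 0 0 0 0 -6 1;0 0 0 0 0 -6 1'>/dev/null;python3 s.py
```

```text
F [-0.08  0.36  2.47] M [-0.033  0.063  0.055] z [0.5127 0.1368 0.0889] yaw -45.8
F [ 0.05 -1.32  3.1 ] M [-0.026  0.139 -0.002] z [0.5127 0.1368 0.089 ] yaw -51.8
F [-1.18 -0.45  2.6 ] M [-0.013  0.168 -0.005] z [0.5126 0.1369 0.089 ] yaw -57.8
```

```bash
python3 -m jog '0 0 0 0 0 -2 1;0 0 0 0 0 -4 1;0 0 0 0 0 -6 1;0 0 0 0 0 -6 1'>/dev/null;python3 s.py
python3 -m jog '0 0 0 0 0 -2 1;0 0 0 0 0 -4 1;0 0 0 0 0 -6 1;0 0 0 0 0 -6 1'>/dev/null;python3 s.py
python3 -m jog '0 0 0 0 0 -2 1;0 0 0 0 0 -4 1;0 0 0 0 0 -6 1;0 0 0 0 0 -6 1'>/dev/null;python3 s.py
```

```text
F [-0.22  0.06  3.19] M [ 0.091  0.26  -0.015] z [0.5125 0.1369 0.0889] yaw -63.7
F [-2.79  0.11  2.82] M [-0.246  0.453  0.026] z [0.5123 0.1368 0.0888] yaw -69.7
F [-3.16 -1.36  3.52] M [-0.347  0.691  0.027] z [0.512  0.1367 0.0887] yaw -75.6
```

```bash
python3 -m jog '-0.5 -0.3 0 0 0 0 1;-0.8 -0.5 0 0 0 0 1;-0.8 -0.5 0 0 0 0 1'>/dev/null;python3 s.py
python3 -m jog '0 0 0 0 0 -2 1;0 0 0 0 0 -4 1;0 0 0 0 0 -5 1;0 0 0 0 0 -5 1'>/dev/null;python3 s.py
python3 -m jog '0 0 0 0 0 -2 1;0 0 0 0 0 -4 1;0 0 0 0 0 -5 1;0 0 0 0 0 -5 1'>/dev/null;python3 s.py
```

```text
F [0.77 0.66 2.58] M [ 0.034 -0.06   0.022] z [0.5115 0.1362 0.0888] yaw -75.5
F [-0.53 -0.45  3.92] M [-0.025  0.202 -0.017] z [0.5114 0.1362 0.0888] yaw -80.5
F [-1.86 -0.31  2.73] M [-0.015  0.44   0.029] z [0.5113 0.1362 0.0888] yaw -85.4
```

Run:
```python
from h import *
im=cv2.imread('pics/top0.png')
cv2.imwrite('pics/i.png',cv2.resize(im[236:257,231:252],None,fx=28,fy=28,interpolation=cv2.INTER_NEAREST))
d=snap('side','side3');im=d['img'][:,:,::-1]
cv2.imwrite('pics/j.png',cv2.resize(im[170:230,205:265],None,fx=9,fy=9,interpolation=cv2.INTER_CUBIC))
```

```text
(no output)
```

View pics/i.png

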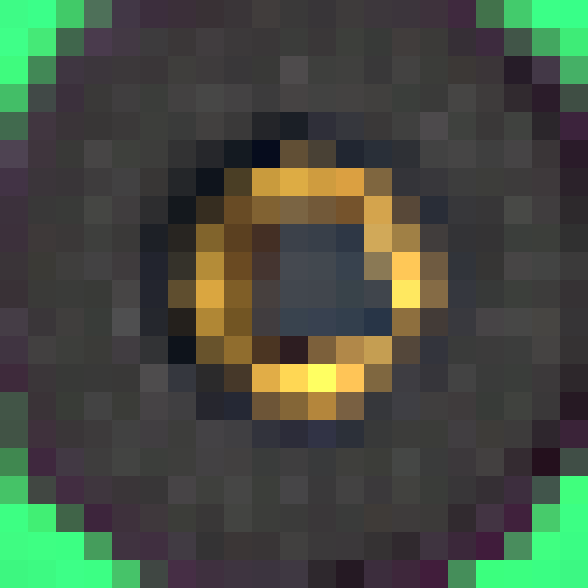

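View pics/j.png

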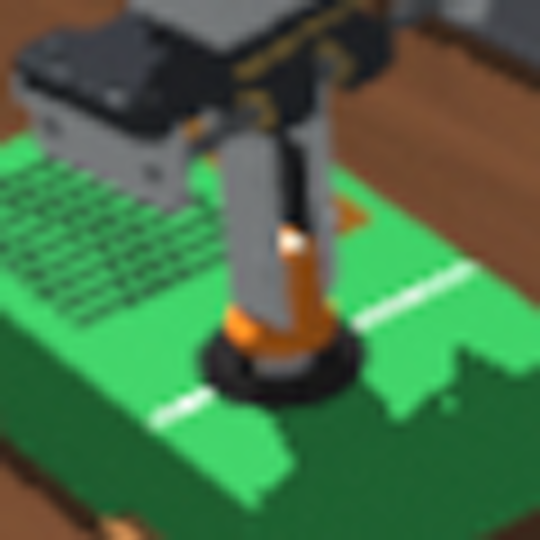

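Run:
```python
from h import *
d=dict(np.load('pics/top0.npz'));im=d['img'].astype(float)
b=np.clip(im[...,0]-im[...,2],0,None)
def proj(p):
  R=cv2.Rodrigues(d['rvec'])[0];c=R@p+d['tvec'];s=c[:2]/c[2];s=s*(1+d['k1']*(s@s));return s*[d['fx'],d['fy']]+[d['cx'],d['cy']]
for c in([.5112,.1372],[.5115,.1377],[.5107,.1377],[.511,.138],[.511,.1366]):
 out=[]
 for r in(.0075,.0085,.0095,.0103):
  a=np.radians(np.arange(0,360,5));P=np.array([proj(np.array([c[0]+r*np.cos(t),c[1]+r*np.sin(t),.062])) for t in a]).astype(np.float32)
  s=cv2.remap(b.astype(np.float32),P[:,0],P[:,1],cv2.INTER_LINEAR).ravel()
  h=(s*np.exp(-4j*a)).sum()*2/len(a);h2=(s*np.exp(-1j*a)).sum()*2/len(a);out.append((r,s.mean().round(),abs(h).round(),np.degrees(-np.angle(h)/4*-1).round(1),abs(h2).round()))
 print(c,out)
```

```text
[0.5112, 0.1372] [(0.0075, np.float32(83.0), np.float64(21.0), np.float64(-12.5), np.float64(14.0)), (0.0085, np.float32(109.0), np.float64(29.0), np.float64(-5.2), np.float64(18.0)), (0.0095, np.float32(109.0), np.float64(32.0), np.float64(-3.0), np.float64(5.0)), (0.0103, np.float32(87.0), np.float64(25.0), np.float64(-3.3), np.float64(14.0))]
[0.5115, 0.1377] [(0.0075, np.float32(80.0), np.float64(24.0), np.float64(-14.6), np.float64(3.0)), (0.0085, np.float32(108.0), np.float64(28.0), np.float64(-7.4), np.float64(7.0)), (0.0095, np.float32(112.0), np.float64(31.0), np.float64(-4.1), np.float64(8.0)), (0.0103, np.float32(88.0), np.float64(22.0), np.float64(-4.5), np.float64(8.0))]
[0.5107, 0.1377] [(0.0075, np.float32(83.0), np.float64(17.0), np.float64(-13.9), np.float64(25.0)), (0.0085, np.float32(107.0), np.float64(23.0), np.float64(-7.3), np.float64(21.0)), (0.0095, np.float32(106.0), np.float64(29.0), np.float64(-4.9), np.float64(8.0)), (0.0103, np.float32(87.0), np.float64(26.0), np.float64(-3.9), np.float64(20.0))]
[0.511, 0.138] [(0.0075, np.float32(80.0), np.float64(20.0), np.float64(-14.8), np.float64(19.0)), (0.0085, np.float32(107.0), np.float64(26.0), np.float64(-7.9), np.float64(17.0)), (0.0095, np.float32(110.0), np.float64(30.0), np.float64(-5.3), np.float64(14.0)), (0.0103, np.float32(88.0), np.float64(24.0), np.float64(-5.2), np.float64(19.0))]
[0.511, 0.1366] [(0.0075, np.float32(86.0), np.float64(21.0), np.float64(-8.3), np.float64(30.0)), (0.0085, np.float32(104.0), np.float64(26.0), np.float64(-3.4), np.float64(19.0)), (0.0095, np.float32(100.0), np.float64(28.0), np.float64(-1.5), np.float64(14.0)), (0.0103, np.float32(84.0), np.float64(27.0), np.float64(-1.8), np.float64(33.0))]
```

```bash
python3 -m jog '0 -0.1 -0.8 0 0 0 1;0 -0.1 -0.8 0 0 1 1;0 -0.1 -0.8 0 0 2 1;0.1 -0.1 -0.8 0 0 3.5 1;0.1 -0.1 -0.8 0 0 5 1'>/dev/null;python3 s.py
python3 -m jog '0 0 0 0 0 1 1;0 0 0 0 0 2 1;0 0 0 0 0 3.5 1;0.1 0 0 0 0 5 1'>/dev/null;python3 s.py
python3 -m jog '0 0 0 0 0 1 1;0 0 0 0 0 2 1;0 0 0 0 0 3.5 1;0.1 0.1 0 0 0 5 1'>/dev/null;python3 s.py
python3 -m jog '0 0 0 0 0 1 1;0 0 0 0 0 2 1;0 0 0 0 0 3.5 1;0.1 0.1 0 0 0 5 1'>/dev/null;python3 s.py
```

```text
F [-0.21 -0.5   3.47] M [-0.217  0.097  0.014] z [0.5116 0.136  0.0881] yaw -80.2
F [-0.75 -2.04  2.93] M [-0.201  0.206 -0.023] z [0.5118 0.1359 0.0881] yaw -75.1
F [-0.86 -0.92  2.54] M [-0.274  0.213  0.   ] z [0.5119 0.1359 0.0881] yaw -70.0
F [-0.24 -0.99  2.93] M [-0.141  0.063  0.003] z [0.5122 0.1361 0.0882] yaw -64.9
```

```bash
python3 -m jog '0 0 0 0 0 1 1;0 0 0 0 0 2 1;0 0 0 0 0 3.5 1;0.1 0.1 0 0 0 5 1'>/dev/null;python3 s.py
python3 -m jog '0 0 0 0 0 1 1;0 0 0 0 0 2 1;0 0 0 0 0 3.5 1;0 0.2 0 0 0 5 1'>/dev/null;python3 s.py
python3 -m jog '0 0 0 0 0 1 1;0 0 0 0 0 2 1;0 0 0 0 0 3.5 1;0 0.2 0 0 0 5 1'>/dev/null;python3 s.py
python3 -m jog '0 0 0 0 0 1 1;0 0 0 0 0 2 1;0 0 0 0 0 3.5 1;0 0.2 0 0 0 5 1'>/dev/null;python3 s.py
```

```text
F [ 0.34 -0.28  3.64] M [-0.079  0.085 -0.044] z [0.5123 0.1362 0.0882] yaw -59.8
F [-0.2  -0.7   2.94] M [-0.154  0.001 -0.008] z [0.5124 0.1364 0.0883] yaw -54.7
F [-0.81 -0.24  2.65] M [-0.13  -0.004 -0.001] z [0.5124 0.1366 0.0883] yaw -49.6
F [ 0.67 -0.04  3.21] M [-0.142 -0.031 -0.046] z [0.5125 0.1367 0.0883] yaw -44.5
```

```bash
python3 -m jog '0 0 0 0 0 1 1;0 0 0 0 0 2 1;0 0 0 0 0 3.5 1;0 0.1 0 0 0 5 1'>/dev/null;python3 s.py
python3 -m jog '0 0 0 0 0 1 1;0 0 0 0 0 2 1;0 0 0 0 0 3.5 1;0 0.2 0 0 0 5 1'>/dev/null;python3 s.py
python3 -m jog '0 0 0 0 0 1 1;0 0 0 0 0 2 1;0 0 0 0 0 3.5 1;0 0.1 0 0 0 5 1'>/dev/null;python3 s.py
python3 -m jog '0 0 0 0 0 1 1;0 0 0 0 0 2 1;0 0 0 0 0 3.5 1;0 0.1 0 0 0 5 1'>/dev/null;python3 s.py
```

```text
F [-0.11  0.21  3.49] M [-0.073 -0.015 -0.038] z [0.5124 0.1368 0.0883] yaw -39.5
F [ 0.06 -0.16  3.59] M [-0.109  0.015 -0.027] z [0.5124 0.137  0.0883] yaw -34.4
F [ 0.39 -0.08  1.8 ] M [-0.033 -0.015 -0.069] z [0.5124 0.1371 0.0883] yaw -29.3
F [ 0.26 -0.24  3.8 ] M [ 0.028 -0.04  -0.001] z [0.5124 0.1372 0.0883] yaw -24.2
```

```bash
python3 -m jog '0.5 0 0 0 0 0 1;0.8 0 0 0 0 0 1;0.8 0 0 0 0 0 1'>/dev/null;python3 s.py
python3 -m jog '-0.8 0 0 0 0 0 1;-1.6 0 0 0 0 0 1;-1.6 0 0 0 0 0 1'>/dev/null;python3 s.py
python3 -m jog '0.8 0.5 0 0 0 0 1;0.8 0.8 0 0 0 0 1;0.8 0.8 0 0 0 0 1'>/dev/null;python3 s.py
python3 -m jog '0 -1 0 0 0 0 1;0 -1.6 0 0 0 0 1;0 -1.6 0 0 0 0 1';python3 s.py
```

```text
F [-2.08 -0.57  3.17] M [0.002 0.537 0.038] z [0.513  0.1372 0.0882] yaw -24.2
F [ 1.91 -0.31  2.73] M [-0.029 -0.695 -0.008] z [0.5119 0.1372 0.0884] yaw -24.2
F [ 0.42 -1.98  3.28] M [-0.386  0.064  0.02 ] z [0.5126 0.1379 0.0883] yaw -24.2
time_s: 17.68
ee_pos: [0.5126, 0.1365, 0.0884]
eef_rot: [-1.57, -0.008, -0.423]
force: [-0.4, 3.3, 2.6]
grip_width: 0.0134
F [-0.44  3.32  2.6 ] M [ 0.712 -0.017 -0.007] z [0.5126 0.1365 0.0884] yaw -24.2
```

```bash
python3 -m jog '-0.1 0.9 0 0 0 1 1;-0.1 0.9 0 0 0 2 1;-0.1 0.9 0 0 0 3 1;-0.1 0.9 0 0 0 4 1'>/dev/null;python3 s.py
python3 -m jog '0 0 0 0 0 -1 1;0 0 0 0 0 -2 1;0 0 0 0 0 -3 1;0 0 0 0 0 -4 1'>/dev/null;python3 s.py
python3 -m jog '0 0 0 0 0 -1 1;0 0 0 0 0 -2 1;0 0 0 0 0 -3 1;0 -0.1 0 0 0 -4 1'>/dev/null;python3 s.py
python3 -m jog '0 0 0 0 0 -1 1;0 0 0 0 0 -2 1;0 0 0 0 0 -3 1;0 -0.1 0 0 0 -4 1'>/dev/null;python3 s.py
python3 -m jog '0 0 0 0 0 -1 1;0 0 0 0 0 -2 1;0 0 0 0 0 -3 1;0 -0.1 0 0 0 -4 1'>/dev/null;python3 s.py
```

```text
F [-0.82  0.65  4.23] M [ 0.073 -0.01  -0.027] z [0.5124 0.1375 0.0884] yaw -20.1
F [ 0.39 -0.8   3.46] M [-0.141 -0.024  0.027] z [0.5124 0.1374 0.0883] yaw -24.3
F [ 0.84 -0.06  4.  ] M [-0.022  0.029  0.038] z [0.5124 0.1373 0.0883] yaw -28.4
F [ 0.26 -0.01  3.3 ] M [-0.003  0.056  0.019] z [0.5124 0.1372 0.0883] yaw -32.5
F [0.18 0.49 2.56] M [0.022 0.087 0.041] z [0.5124 0.1371 0.0883] yaw -36.6
```

```bash
python3 -m jog '0 0 0 0 0 -1 1;0 0 0 0 0 -2 1;0 0 0 0 0 -3 1;-0.1 -0.1 0 0 0 -4 1'>/dev/null;python3 s.py
python3 -m jog '0 0 0 0 0 -1 1;0 0 0 0 0 -2 1;0 0 0 0 0 -3 1;-0.1 -0.1 0 0 0 -4 1'>/dev/null;python3 s.py
python3 -m jog '0 0 0 0 0 -1 1;0 0 0 0 0 -2 1;0 0 0 0 0 -3 1;-0.1 -0.1 0 0 0 -4 1'>/dev/null;python3 s.py
python3 -m jog '0 0 0 0 0 -1 1;0 0 0 0 0 -2 1;0 0 0 0 0 -3 1;-0.1 -0.1 0 0 0 -4 1'>/dev/null;python3 s.py
```

```text
F [ 0.19 -0.35  4.03] M [-0.033  0.001 -0.028] z [0.5123 0.1371 0.0883] yaw -40.7
F [-0.33 -0.29  3.04] M [-0.006 -0.043 -0.006] z [0.5122 0.137  0.0883] yaw -44.8
F [-0.91  0.04  2.92] M [ 0.058  0.034 -0.001] z [0.5122 0.1369 0.0883] yaw -48.9
F [-0.8   0.41  2.93] M [-0.004 -0.006 -0.001] z [0.5121 0.1368 0.0884] yaw -53.0
```

```bash
python3 -m jog '0 0 0 0 0 -1 1;0 0 0 0 0 -2 1;0 0 0 0 0 -3 1;-0.1 -0.1 0 0 0 -4 1'>/dev/null;python3 s.py
python3 -m jog '0 0 0 0 0 -1 1;0 0 0 0 0 -2 1;0 0 0 0 0 -3 1;-0.1 0 0 0 0 -4 1'>/dev/null;python3 s.py
python3 -m jog '0 0 0 0 0 -1 1;0 0 0 0 0 -2 1;0 0 0 0 0 -3 1;-0.1 -0.1 0 0 0 -4 1'>/dev/null;python3 s.py
python3 -m jog '0 0 0 0 0 -1 1;0 0 0 0 0 -2 1;0 0 0 0 0 -3 1;-0.1 0 0 0 0 -4 1'>/dev/null;python3 s.py
```

```text
F [0.05 1.38 3.12] M [-0.01   0.049 -0.016] z [0.512  0.1368 0.0884] yaw -57.1
F [0.25 0.78 3.14] M [-0.017  0.038  0.017] z [0.5119 0.1368 0.0884] yaw -61.2
F [-0.28  1.88  3.25] M [ 0.132  0.008 -0.025] z [0.5118 0.1367 0.0884] yaw -65.3
F [-0.26  0.62  2.94] M [0.054 0.148 0.019] z [0.5118 0.1367 0.0883] yaw -69.4
```

```bash
python3 -m jog '-0.1 0 0 0 0 -1 1;-0.2 0 0 0 0 -2 1;-0.2 -0.1 0 0 0 -3 1;-0.2 -0.1 0 0 0 -4 1'>/dev/null;python3 s.py
python3 -m jog '0 0 0 0 0 -1 1;0 0 0 0 0 -2 1;0 0 0 0 0 -3 1;-0.1 -0.1 0 0 0 -4 1'>/dev/null;python3 s.py
python3 -m jog '0 0 0 0 0 -1 1;0 0 0 0 0 -2 1;0 0 0 0 0 -3 1;-0.1 0 0 0 0 -4 1'>/dev/null;python3 s.py
```

```text
F [0.15 0.1  3.8 ] M [0.043 0.133 0.003] z [0.5115 0.1366 0.0883] yaw -73.5
F [-0.67  0.71 -0.76] M [-0.005  0.293 -0.033] z [0.511  0.1364 0.0879] yaw -77.6
F [-1.86  0.16  0.12] M [-0.104  0.463 -0.033] z [0.5107 0.1364 0.0877] yaw -81.7
```

```bash
python3 -m jog '-0.3 0 -1 0 0 1 1;-0.3 0 -2 0 0 2 1;-0.3 0 -2 0 0 2 1'>/dev/null;python3 s.py
python3 -m jog '0 0 -1 0 0 0 1;0 0 -2 0 0 0 1;0 0 -2 0 0 0 1'>/dev/null;python3 s.py
```

```text
F [ 0.01 -0.53  1.17] M [-0.117  0.088  0.003] z [0.5104 0.1364 0.0856] yaw -79.5
F [-0.06 -0.18 -0.28] M [-0.078  0.058  0.018] z [0.5104 0.1364 0.0833] yaw -79.5
```

```bash
python3 -m jog '0 0 -1 0 0 0 1;0 0 -2 0 0 0 1;0 0 -2 0 0 0 1'>/dev/null;python3 s.py
python3 -m jog '0 0 -0.7 0 0 0 1;0 0 -1.2 0 0 0 1;0 0 -1.2 0 0 0 1'>/dev/null;python3 s.py
```

```text
F [-1.66  0.35 -1.01] M [-0.046  0.043  0.022] z [0.5103 0.1363 0.0811] yaw -79.5
F [-0.59  0.75 -0.55] M [-0.051  0.035  0.021] z [0.5102 0.1363 0.0798] yaw -79.5
```

Next I'll find the seat by feel.

```bash
python3 -m jog '0 0 -0.5 0 0 0 1;0 0 -0.5 0 0 0 1;0 0 -0.5 0 0 0 1'>/dev/null;python3 s.py
python3 -m jog '0 0 -0.5 0 0 0 1;0 0 -0.5 0 0 0 1;0 0 -0.5 0 0 0 1'>/dev/null;python3 s.py
python3 -m jog '0 0 -0.5 0 0 0 1;0 0 -0.5 0 0 0 1;0 0 -0.5 0 0 0 1';python3 s.py
```

```text
F [ 0.84 -0.23 -0.72] M [-0.081  0.084  0.022] z [0.5102 0.1363 0.0793] yaw -79.5
F [-0.93 -0.57  0.75] M [-0.129  0.165 -0.022] z [0.5103 0.1363 0.0789] yaw -79.5
time_s: 24.77
ee_pos: [0.5103, 0.1363, 0.0785]
eef_rot: [-1.572, -0.008, -1.388]
force: [-1.2, 0.0, 2.4]
grip_width: 0.0139
F [-1.22  0.01  2.43] M [-0.118  0.297 -0.008] z [0.5103 0.1363 0.0785] yaw -79.5
```

```bash
python3 -m jog '0.1 0 0.3 0 0 5 1;0.3 0.1 0.3 0 0 10 1;0.4 0.2 0.3 0 0 15 1;0.6 0.3 0.3 0 0 20 1;0.7 0.3 0.3 0 0 24.5 1;0.7 0.3 0.3 0 0 24.5 1'>/dev/null;python3 s.py
python3 -m jog '0.1 0.1 0 0 0 5 1;0.3 0.2 0 0 0 10 1;0.4 0.4 0 0 0 15 1;0.5 0.5 0 0 0 20 1;0.5 0.6 0 0 0 25 1;0.5 0.6 0 0 0 25 1'>/dev/null;python3 s.py
```

```text
F [ 2.45 -0.25 -0.4 ] M [-0.195 -0.748 -0.047] z [0.5116 0.1366 0.079 ] yaw -54.8
F [ 4.66  1.68 -1.43] M [ 0.616 -0.883 -0.045] z [0.5125 0.1375 0.0791] yaw -29.7
```

```bash
python3 -m jog '0.5 0.4 0 0 0 0 1;0.8 0.6 0 0 0 0 1;0.8 0.6 0 0 0 0 1'>/dev/null;python3 s.py
python3 -m jog '0.1 0.2 0 0 0 5 1;0.1 0.3 0 0 0 10 1;0.2 0.5 0 0 0 15 1;0.2 0.6 0 0 0 20 1;0.2 0.6 0 0 0 23.2 1;0.2 0.6 0 0 0 23.2 1'>/dev/null;python3 s.py
```

```text
F [-3.17 -3.98  2.84] M [-0.843  0.727 -0.008] z [0.5129 0.1378 0.0789] yaw -29.8
F [0.76 3.25 1.67] M [ 0.703 -0.01  -0.046] z [0.5132 0.1389 0.079 ] yaw -6.6
```

```bash
python3 -m jog '0 0.3 -0.3 0 0 0 1;0 0.3 -0.3 0 0 0 1;0 0.3 -0.3 0 0 0 1'>/dev/null;python3 s.py
```

```text
F [-0.83 -1.09  3.52] M [-0.273  0.158 -0.06 ] z [0.5132 0.139  0.0788] yaw -6.7
```

```bash
python3 -m jog '0 0 0 0 0 0 0.6;0 0 0 0 0 0 0.6;0 0 0 0 0 0 0.6;0 0 0 0 0 0 0.6;0 0 0 0 0 0 0.6;0 0 0 0 0 0 0.6'
python3 -m jog '0 0 10 0 0 0 0.6;0 0 30 0 0 0 0.6;0 0 60 0 0 0 0.6;0 0 100 0 0 0 0.6;-40 0 110 0 0 0 0.6;-80 -10 110 0 0 0 0.6;-110 -50 110 0 0 0 0.6;-120 -90 110 0 0 0 0.6;-120 -130 110 0 0 0 0.6;-120 -170 110 0 0 0 0.6'
python3 -m jog '0 -40 0 0 0 0 0.6;0 -80 0 0 0 0 0.6;0 -100 0 0 0 0 0.6;0 -100 0 0 0 0 0.6'
python3 - <<'E'
from h import *
d=snap('top','top4');s=snap('side','side4')
im=d['img'][:,:,::-1];a=cv2.resize(im[205:285,200:280],None,fx=6,fy=6,interpolation=cv2.INTER_CUBIC);b=cv2.resize(s['img'][170:250,190:270,::-1],None,fx=4,fy=4,interpolation=cv2.INTER_CUBIC)
b=cv2.copyMakeBorder(b,0,160,0,0,0);cv2.imwrite('pics/k.png',np.hstack([a,b]))
E
```

```text
time_s: 27.27
ee_pos: [0.5132, 0.1391, 0.0787]
eef_rot: [-1.57, -0.008, -0.117]
force: [-0.8, 0.2, 0.5]
grip_width: 0.0374
time_s: 28.1
ee_pos: [0.3922, -0.0285, 0.19]
eef_rot: [-1.57, -0.011, -0.115]
force: [1.0, 0.5, -0.8]
grip_width: 0.0374
time_s: 28.43
ee_pos: [0.392, -0.1316, 0.1907]
eef_rot: [-1.571, -0.011, -0.119]
force: [-0.1, 0.8, -0.5]
grip_width: 0.0376
```

View pics/k.png

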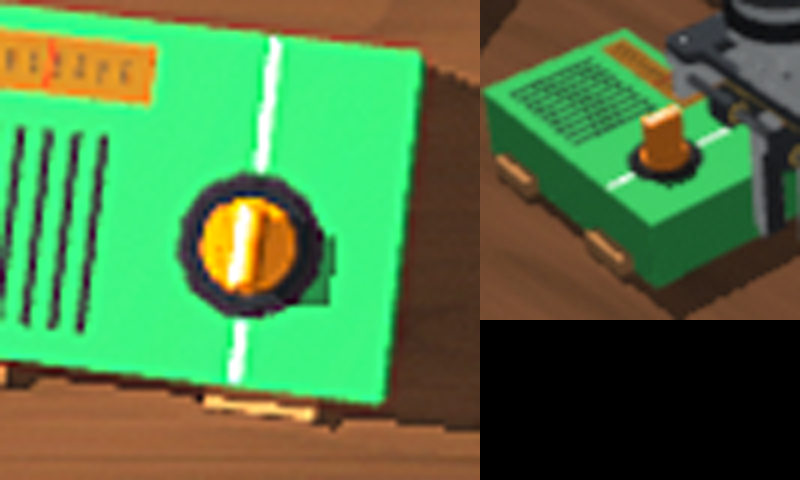

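View pics/top4.png

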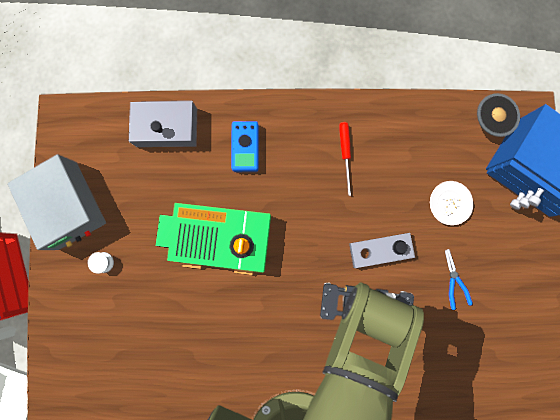

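The wing stripe at (241,246) lies along the white line, with the skirt on the bushing. The bystanders look unmoved and the arm is clear. I'll check height and angle numerically.

Run:
```python
from m import *
d=dict(np.load('pics/top4.npz'));d0=dict(np.load('pics/top0.npz'))
V,U=np.mgrid[:420,:560]
def W(d):return world(d,U.ravel(),V.ravel()).reshape(420,560,3)
w4=W(d);w0=W(d0);im=d['img'].astype(int)
n=np.hypot(w4[...,0]-.511,w4[...,1]-.138)<.022
z=w4[...,2][n];print('top z',np.percentile(z,[60,80,90,97]).round(4),'stand knob ref',np.percentile(w0[...,2][np.hypot(w0[...,0]-.492,w0[...,1]+.184)<.022],[60,80,90,97]).round(4))
t=n&(w4[...,2]>.1);v,u=np.nonzero(t);p=world(d,u,v,.111)[:,:2];m,a,e,s=pca(p);print('wing',len(u),m.round(4),np.degrees(a))
st=n&(im.min(2)>170);v,u=np.nonzero(st);p=world(d,u,v,.111)[:,:2];m,a,e,s=pca(p);print('stripe',len(u),m.round(4),np.degrees(a))
o=n&(im[...,0]-im[...,2]>60)&(w4[...,2]<.085);v,u=np.nonzero(o);print('skirt z',np.median(w4[v,u,2]).round(4),len(u))
o=np.abs(d['img'].astype(int)-d0['img']).max(2)>60;
for nme,(x0,y0,x1,y1) in dict(meter=(225,115,265,178),scr=(335,115,360,200),sauc=(425,175,478,230),spool=(80,245,125,280),pli=(440,245,478,312),spare=(392,236,412,256)).items():print(nme,o[y0:y1,x0:x1].sum())
```

```text
top z [0.0774 0.1098 0.1116 0.1132] stand knob ref [0.0491 0.0698 0.0716 0.0733]
wing 77 [0.5122 0.1379] 169.60884953324324
stripe 25 [0.5118 0.1379] 171.31672593562038
skirt z 0.0739 124
meter 0
scr 0
sauc 0
spool 0
pli 45
spare 0
```

```bash
python3 -c "
from station import hand_in;print(hand_in())"
```

```text
the job is handed in; nothing more can be done
None
```

The knob is fully home in the radio's socket and let go of, with its wing on the white line. I handed the job in with about 28.5 s on the robot's clock, and `hand_in()` gave no verdict.

**What I did:**
- I took the knob from the stand and pressed its shaft lightly onto the socket, about 3 to 4 N.
- The first two sweeps, out and back, did not find the entry. They were slightly off the axis.
- I recentred using the measured side forces and moments, then swept again more slowly. The shaft dropped in between 67° and 71° clockwise of the line.
- I pushed it home until the washer answered with about 2.5 N. Then I turned it back about 73° to the line, pressed once more at about 3.5 N, and released it.

**Last checks:**
- **Depth:** the wing top measured about 40 mm higher than it did in the stand. That is exactly the rim height minus the stand height, so the tip should be about 20 mm below the rim.
- **Position:** the wing centre was within about 1 mm of the bushing centre.
- **Wing angle:** the tool's heading was within 0.2° of the line at release. The camera put the wing 2° to 4° off, so these disagree a little, but both are inside the 8.6° allowed.
- **Force:** the highest single force component I read was about 4.7 N, sideways while turning. The force was read only at the end of each move.
- **Other things on the bench:** no visible change for the meter, screwdriver, saucer, spool or spare knob. A few pixels changed around the pliers; I took this to be the arm's shadow and did not check further.
- **Arm:** parked well clear of everything.

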